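Fill the tin crate and hold its front board for fastening

TASK

Stand the two loose slim tins upright in the crate's empty cells, one on each cork disc, and let go of them. Then pick up the front board and be my third hand: hold it upright across the crate's open front, ends in line and top edge flush with the end panels, and press it straight back on the crate with a steady 12 newtons or so (the sprung crate gives about 15 mm; never push it to the end of its travel). Finish while still gripping and pushing, as I will screw it on while you hold, and leave the glue bottle, the wide jar and the tape roll near the crate where they are.

Things in the scene. Friction and masses are not known exactly. Their poses are not given: they have to be found in the camera images.
- tin_a: slim aluminium tin with a paper band and a white cap, loose on the bench: 46 mm in diameter, 100 mm tall with its cap (the cap, 42 mm in diameter, is the top 8 mm), about 0.2 kg. Origin at the centre of its underside, z up its axis. tin_a and tin_b are interchangeable.
- tin_b: second loose tin on the bench, the same as tin_a.
- tin_c: third tin, the same as tin_a, which already stands in one of the three cells of the crate and stays there.
- board: front board: plain wood, 228 mm long (its y), 20 mm thick (its x), 70 mm tall (its z), about 0.17 kg, standing loose on its long edge on the bench, robot's right. Origin at the centre of its underside; front and back alike. Held flush, its underside is 42 mm above the bench and its origin 30 mm above the crate's; the tins then stand 10 mm higher than its top edge.
- front (a point): point fixed to the crate, in the middle of its open front, in the plane of its front edges (crate x = -52 mm) and 30 mm above its origin: the middle of the bottom edge of the board's far face goes here
- crate: wooden crate, three cells in a row along its y, open on top and at the front (-x, towards the robot). Origin on its underside, right below the point cell1, 12 mm above the bench; x points to its back. Floor 10 mm thick, cells 64 mm wide (y) and 84 mm deep (x), walls 9 mm, 228 mm long in y, from x = -52 to +41 mm. It slides straight back along its x against springs.
- end_top (a point): middle of the top edge of the crate's end panel at the -y end, 100 mm above the crate's origin; the other end panel is the same. Back wall and the two dividers are lower: 70 mm above the origin. A tin in a cell sticks 40 mm out above the dividers, with finger room before and behind it (gripping along the crate's x) but not beside the end panels
- jig: fixture screwed to the bench that carries the crate: base board 12 mm thick, 300 mm wide, from x = -65 to +112 mm, with an 82 mm tall stop and springs behind the crate. Origin on the bench below the crate's rest origin, axes along the crate's. The crate's x in this frame is 0 at rest and grows as it is pushed back: 0.8 N per mm, hard end of travel at 30 mm.
- cell0 (a point): on the floor of the cell at the crate's -y end, where the middle of a tin goes: midway across the cell and 32 mm from the back wall, 52 mm from the front edges, so that a tin there leaves 29 mm of finger room behind the board (the robot's right)
- cell1 (a point): the same place in the middle cell
- cell2 (a point): the same place in the cell at the crate's +y end (the robot's left)
- pad_a: thin cork disc, 40 mm in diameter and 1 mm thick, lying on the floor of one empty cell to mark where the tin goes; it does not get in the way, the tin goes on top of it
- pad_b: the same cork disc in the other empty cell
- glue: slim closed glue bottle, 32 mm in diameter and 90 mm tall, standing on the bench between the loose tins; to be left alone. Origin at the centre of its underside.
- jar: wide closed jar, 72 mm in diameter and 75 mm tall, on the bench left of the crate; to be left alone. Origin at the centre of its underside.
- tape: roll of tape lying flat, 90 mm in diameter and 25 mm tall, on the bench right of the crate; to be left alone. Origin at the centre of its underside.

How it is judged:
By the outcome, as a careful person would: the job done as asked, in the order asked, and still so for the second after the job is handed in, while the arm keeps its last pose, push and grip.
It also fails if it takes over 72 s, if anything falls off the work surface, if the arm or the gripper's body presses on something with over 40 N, if the wrist force passes 120 N, or if a joint passes its speed limit or range.

ROBOT

A 7-joint arm with a two-finger parallel gripper is mounted at the origin on the work surface. World frame = base frame: x ahead of the robot, y to its left, z up, the work surface at z = 0. Lengths are in m, angles in rad, forces in N, time in s.
With the tool pointing down it reaches from about 0.4 to 0.85 m from the base axis. Payload 10.4 kg.
Tool frame: the origin (TCP) lies midway between the tips of the shut fingers; the grasp point (between the pads) lies 19 mm behind it (r.grasp_offset is the distance from the TCP to the grasp point, in m); z points along the fingers, y is the line along which they close (so a half turn about z gives the same grasp; the last joint's range is limited). The gripper opens to 87 mm and grips with 3 to 60 N. Pads are 19 mm wide; open, the fingers measure 117 mm over their backs; the gripper's body (75 mm by 190 mm) begins 51 mm behind the grasp point.
Start: joints at [1.204, 0.332, -0.065, 1.46, 0.022, 1.35, -0.088], TCP at [0.211, -0.588, 0.223] pointing down, gripper open.
Joint ranges: [-2.6, 2.6], [-0.5, 2.12], [-1.47, 1.34], [0.16, 2.42], [-1.27, 4.41], [0.06, 2.06], [-2.6, 2.6]. Speed limits (rad/s): [2.22, 2.22, 2.79, 2.79, 3.14, 3.14, 3.14].

INTERFACE

Orientations are given as a unit quaternion [x, y, z, w].
In Python, from bench import r gives the robot as it stands.
- The arm moves only by the tool drive_tool, never from a script. Its argument "moves" is a list that holds one entry, the list of rows, each a list of 7 numbers: the shift along the tool's x, y, z in m, then the turn, a rotation vector about the tool's x, y, z in rad, then the opening, from 0 (shut) to 1 (fully open). In form: [[[tx, ty, tz, ax, ay, az, jaw], ...]]. A call has 1 to 10 rows; each row shifts and turns the commanded pose from where the row before left it, along the tool's axes as they then stand; what a row does not reach is not made up. A row lasts 1/10 s, in which the tool goes at most 50 mm and 8.59 degrees, less where a joint would pass 70% of its speed; a pose out of reach is approached as far as the arm can. A call is refused whole if a number of a shift passes 0.05 or a number of a turn 0.15, either way. A call with a gripper value outside its range is refused whole. The fingers move at their own pace and stop on an object; "squeeze" is the grip in N (left out, the last holds). Time passes only in rows, so rows that do not move let the fingers close. It gives the time, the measured TCP pose, the force, the opening and the grip force at its end, in the units of the state.
- r.read_state(): the state, without advancing time (a new reading comes with each control period).
- r.camera(name): name is "scene" or "top" or "wrist"; returns the picture (480x640x3 uint8, red, green, blue); there is no depth.
- r.camera_info(name): a dict with "mtx" (3x3 intrinsics, pixels), "k1" (the pictures are not rectified: a ray, as slopes to the right and down, at radius r is drawn at 1 + k1 r^2 times it, then the intrinsics apply), "rvec" (rotation vector, rad) and "tvec" (3), from world to camera coordinates, as OpenCV has them; the wrist camera has in their place "T_tool_cam" (4x4, takes a point from camera to tool coordinates, whose origin is the TCP and whose axes are the flange's). Camera axes: x right, y down, z forward; pixel columns grow to the right and rows downward; lengths in m; the calibration is good to about 2 mm. A picture is of the moment at which its call begins: read the wrist's pose just before it. camera_info takes no time and is no camera call.
- r.close_job(): hands the job in; it is judged then, once.
Trained networks look in the newest picture that a camera, given by its name, has taken for a name from the list of things; names that differ only in an ending like _2 or _b are one class to them, and where a whole thing is asked for, a point or a joint stands for the part that bears it (a point fixed in the world has none). Each returns a list of dicts, best first, with "conf" (0 to 1); they miss things now and then, are a little off and sometimes report something else, mostly with a low value. They report only what shows in the picture. A call takes as long as a camera call.
- r.find_in(camera, query): "bbox" ([left, top, right, bottom] in pixels, round what is visible of it).
- r.place_of(camera, query): "at" ([column, row] in pixels: a listed point, or the origin of a listed thing).
The state is a dict: "time": time; "joint_positions": joint angles; "joint_vel": joint speeds; "joint_torque": joint torques, N m; "ee_pos": TCP position; "eef_rot": TCP orientation; "ft_force": force on the tool from outside, world axes, zero at the start; "torque": the same for the moment, N m; "width": finger opening in m; "grip_force": force on a finger pad.
Only numpy, scipy, OpenCV 4.12 (cv2) and the standard library are available. Lean on these libraries where they do the work, as an engineer would, in place of code of your own. Each camera call takes 0.05 s, during which the arm holds its last target. There are 200 camera calls.

## Working session

There is one attempt and no reset: what is moved stays moved. The work goes in short steps, Python scripts to look and compute and a tool call to move; the robot and the scene stay as the last step left them, time stands still between calls to the robot, and variables do not carry over. Pictures are saved under pics/ and viewed, at most 10 in all, crops included, and the job is handed in when it is done.

Besides the shell and the picture viewer there is one more tool, called after "Request:" by a JSON object that holds its "fn" and its "kwargs". drive_tool: Moves the arm, as the interface text tells. Its arguments: {"type":"object","properties":{"moves":{"type":"array"},"squeeze":{"type":"number"}},"required":["moves"]}

```bash
mkdir -p pics; ls; cat > h.py <<'E'
import numpy as np, cv2
from scipy.spatial.transform import Rotation as R
from bench import r
def ray(cam,px,st=None):
    i=r.camera_info(cam); M=np.array(i["mtx"]); k=i["k1"]
    d=np.array([(px[0]-M[0,2])/M[0,0],(px[1]-M[1,2])/M[1,1]])
    u=d.copy()
    for _ in range(20): u=d/(1+k*(u@u))
    v=np.array([u[0],u[1],1.])
    if cam=="wrist":
        st=st or r.read_state(); T=np.array(i["T_tool_cam"]); Q=R.from_quat(st["eef_rot"]).as_matrix()
        return np.array(st["ee_pos"])+Q@T[:3,3], Q@T[:3,:3]@v
    Q=cv2.Rodrigues(np.array(i["rvec"],float))[0]
    return -Q.T@np.array(i["tvec"]).ravel(), Q.T@v
def at(cam,px,z,st=None):
    o,d=ray(cam,px,st); return o+d*(z-o[2])/d[2]
def proj(cam,P,st=None):
    i=r.camera_info(cam); M=np.array(i["mtx"]); k=i["k1"]
    if cam=="wrist":
        st=st or r.read_state(); T=np.array(i["T_tool_cam"]); Q=R.from_quat(st["eef_rot"]).as_matrix()
        p=Q.T@(np.array(P)-st["ee_pos"]); c=T[:3,:3].T@(p-T[:3,3])
    else: c=cv2.Rodrigues(np.array(i["rvec"],float))[0]@np.array(P)+np.array(i["tvec"]).ravel()
    u=c[:2]/c[2]; u=u*(1+k*(u@u)); return u*[M[0,0],M[1,1]]+M[:2,2]
def save(cam,name):
    im=r.camera(cam); cv2.imwrite("pics/"+name,im[:,:,::-1]); return im
E
python3 - <<'E'
from h import *
np.set_printoptions(precision=3,suppress=True)
st=r.read_state(); print(st)
for c in ("top","scene"):
    save(c,c+"0.png")
    print(c,ray(c,(320,240)))
    for q,z in (("tin",0),("tin_a",0),("board",0),("glue",0),("jar",0),("tape",0),("crate",.012),("front",.042),("end_top",.112),("cell0",.022),("cell1",.022),("cell2",.022),("pad_a",.022),("jig",0)):
        try:
            for d in r.place_of(c,q): print(c,q,d["at"],round(d["conf"],2),at(c,d["at"],z))
        except Exception as e: print(q,e)
E
```

```text
pics
{'time': 0.0, 'joint_positions': array([ 1.204,  0.333, -0.065,  1.461,  0.022,  1.35 , -0.088]), 'joint_vel': array([ 0.001, -0.   ,  0.   , -0.   , -0.001, -0.001, -0.001]), 'joint_torque': array([  0.001, -62.327,   0.025, -38.99 ,  -0.061,   0.04 ,   0.   ]), 'ee_pos': array([ 0.211, -0.588,  0.222]), 'eef_rot': array([ 0.985,  0.171, -0.   , -0.001]), 'ft_force': array([0.278, 0.911, 0.529]), 'torque': array([-0.021,  0.028, -0.053]), 'grip_force': 0.0, 'width': 0.087044158285463}
top (array([0.486, 0.013, 0.956]), array([ 0.109,  0.014, -0.994]))
top tin [271.8, 306.9] 0.89 [0.444 0.126 0.   ]
top tin [346.2, 198.2] 0.71 [ 0.686 -0.029  0.   ]
top tin [181.3, 281.8] 0.62 [0.494 0.324 0.   ]
top tin_a [271.8, 306.9] 0.89 [0.444 0.126 0.   ]
top tin_a [346.2, 198.2] 0.71 [ 0.686 -0.029  0.   ]
top tin_a [181.3, 281.8] 0.62 [0.494 0.324 0.   ]
top board [405.0, 296.6] 0.98 [ 0.473 -0.16   0.   ]
top glue [227.0, 304.8] 0.69 [0.447 0.223 0.   ]
top jar [165.1, 175.9] 0.87 [0.727 0.374 0.   ]
top jar [311.1, 203.1] 0.53 [0.673 0.048 0.   ]
top tape [471.7, 210.0] 0.73 [ 0.665 -
[... 1760 characters left out ...]
047 0.012]
scene crate [306.0, 211.2] 0.43 [ 0.481 -0.152  0.012]
scene front [324.8, 267.3] 0.7 [0.621 0.04  0.042]
scene end_top [272.4, 237.9] 0.82 [ 0.684 -0.058  0.112]
scene cell0 [311.4, 281.5] 0.93 [0.66  0.035 0.022]
scene cell0 [341.6, 301.3] 0.85 [0.659 0.124 0.022]
scene cell0 [286.7, 277.9] 0.58 [ 0.689 -0.013  0.022]
scene cell1 [311.4, 281.5] 0.93 [0.66  0.035 0.022]
scene cell1 [341.6, 301.3] 0.85 [0.659 0.124 0.022]
scene cell1 [286.7, 277.9] 0.58 [ 0.689 -0.013  0.022]
scene cell2 [311.4, 281.5] 0.93 [0.66  0.035 0.022]
scene cell2 [341.6, 301.3] 0.85 [0.659 0.124 0.022]
scene cell2 [286.7, 277.9] 0.58 [ 0.689 -0.013  0.022]
scene jig [311.1, 291.4] 0.89 [0.667 0.041 0.   ]
```

View pics/top0.png

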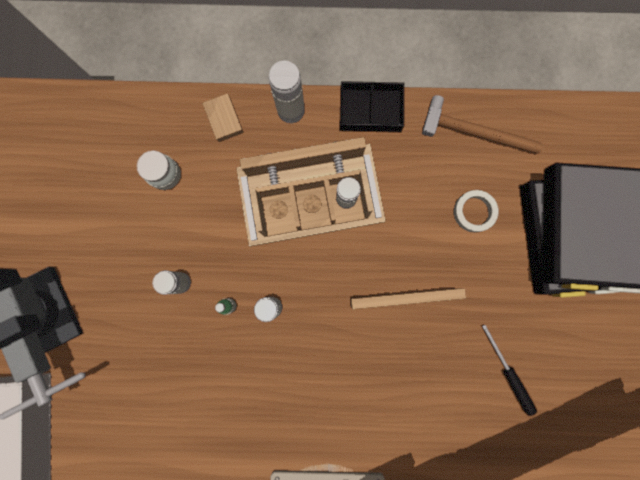

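View pics/scene0.png

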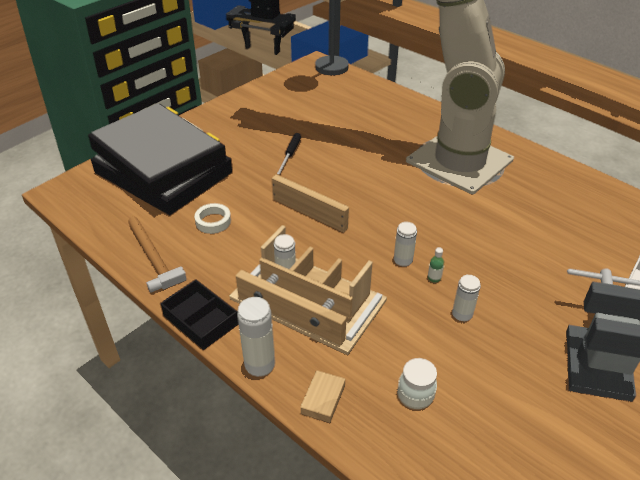

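The top view shows the crate yawed about +9°, with tin_c in the right cell (348,190) and the pads at (278,209) and (313,203). The loose tins are at about (0.45,0.13) and (0.49,0.325), the glue is between them, and the board is at (405,297). In the scene view nothing else stands along the planned paths. Next I move above the work area for a closer look.

```bash
cat >> h.py <<'E'
def plan(wps,step=.04,turn=.138,jaw=1.,st=None):
    """wps: list of (xyz, yaw of tool y). Prints rows, tool pointing down, from the measured pose (rounded to 1 mm / 1 mrad)"""
    st=st or r.read_state(); p=np.array(st["ee_pos"]); y=R.from_quat(st["eef_rot"]).as_matrix()[:,1]; a=np.arctan2(y[1],y[0]); out=[]
    for g,ga in wps:
        g=np.array(g,float)
        n=max(int(np.ceil(max(np.linalg.norm(g-p)/step,abs(ga-a)/turn)-1e-6)),1)
        p0,a0=p.copy(),a
        for k in range(1,n+1):
            d=p0+(g-p0)*k/n-p
            w=round(-((a0+(ga-a0)*k/n)-a),3)
            t=np.round([-np.sin(a)*d[0]+np.cos(a)*d[1],np.cos(a)*d[0]+np.sin(a)*d[1],-d[2]],3)
            p=p+np.array([-np.sin(a)*t[0]+np.cos(a)*t[1],np.cos(a)*t[0]+np.sin(a)*t[1],-t[2]]); a-=w
            out.append([*map(float,t),0,0,w,jaw])
    for i in range(0,len(out),10): print(str(out[i:i+10]).replace(" ",""))
    print(len(out),p,a)
E
python3 - <<'E'
from h import *
np.set_printoptions(precision=4,suppress=True)
print(r.camera_info("wrist"))
plan([((.47,-.30,.30),-.5),((.47,.02,.36),.155)],step=.045)
E
```

```text
{'mtx': array([[355.4041,   0.    , 318.615 ],
       [  0.    , 355.4041, 236.1875],
       [  0.    ,   0.    ,   1.    ]]), 'k1': -0.01708657843412605, 'T_tool_cam': array([[-0.0005, -0.9546, -0.2979,  0.0822],
       [ 1.    , -0.0007,  0.0006,  0.    ],
       [-0.0008, -0.2979,  0.9546, -0.1621],
       [ 0.    ,  0.    ,  0.    ,  1.    ]])}
[[0.038,-0.02,-0.009,0,0,np.float64(-0.081),1.0],[0.039,-0.018,-0.008,0,0,np.float64(-0.081),1.0],[0.041,-0.014,-0.009,0,0,np.float64(-0.08),1.0],[0.042,-0.011,-0.008,0,0,np.float64(-0.081),1.0],[0.042,-0.007,-0.009,0,0,np.float64(-0.081),1.0],[0.043,-0.004,-0.009,0,0,np.float64(-0.081),1.0],[0.043,-0.0,-0.008,0,0,np.float64(-0.081),1.0],[0.043,0.003,-0.009,0,0,np.float64(-0.08),1.0],[0.043,0.006,-0.008,0,0,np.float64(-0.081),1.0],[0.035,-0.019,-0.008,0,0,np.float64(-0.082),1.0]]
[[0.037,-0.016,-0.007,0,0,np.float64(-0.082),1.0],[0.037,-0.014,-0.008,0,0,np.float64(-0.082),1.0],[0.039,-0.01,-0.007,0,0,np.float64(-0.082),1.0],[0.039,-0.006,-0.008,0,0,np.float64(-0.081),1.0],[0.04,-0.004,-0.007,0,0,np.float64(-0.082),1.0],[0.04,-0.0,-0.008,0,0,np.float64(-0.082),1.0],[0.04,0.003,-0.007,0,0,np.float64(-0.082),1.0]]
17 [0.4702 0.0199 0.3596] 0.15491439218913367
```

Request:
{"fn": "drive_tool", "kwargs": {"moves": [[[0.038,-0.02,-0.009,0,0,-0.081,1],[0.039,-0.018,-0.008,0,0,-0.081,1],[0.041,-0.014,-0.009,0,0,-0.08,1],[0.042,-0.011,-0.008,0,0,-0.081,1],[0.042,-0.007,-0.009,0,0,-0.081,1],[0.043,-0.004,-0.009,0,0,-0.081,1],[0.043,0,-0.008,0,0,-0.081,1],[0.043,0.003,-0.009,0,0,-0.08,1],[0.043,0.006,-0.008,0,0,-0.081,1],[0.035,-0.019,-0.008,0,0,-0.082,1]]]}}

```text
time: 2.5
ee_pos: [0.4722, -0.2579, 0.3072]
eef_rot: [0.837, 0.547, 0.001, -0.0]
ft_force: [-0.6, 0.6, 0.6]
width: 0.0871
grip_force: 0.0
```

Request:
{"fn": "drive_tool", "kwargs": {"moves": [[[0.037,-0.016,-0.007,0,0,-0.082,1],[0.037,-0.014,-0.008,0,0,-0.082,1],[0.039,-0.01,-0.007,0,0,-0.082,1],[0.039,-0.006,-0.008,0,0,-0.081,1],[0.04,-0.004,-0.007,0,0,-0.082,1],[0.04,0,-0.008,0,0,-0.082,1],[0.04,0.003,-0.007,0,0,-0.082,1],[0.045,0.01,0,0,0,0,1],[0.045,0.01,0,0,0,0,1],[0.045,0.01,0,0,0,0,1]]]}}

```text
time: 3.5
ee_pos: [0.4788, 0.1597, 0.36]
eef_rot: [0.651, 0.759, 0.0, 0.001]
ft_force: [0.8, 0.4, -0.2]
width: 0.0869
grip_force: 0.0
```

Request:
{"fn": "drive_tool", "kwargs": {"moves": [[[0,0,0,0,0,0,1],[0,0,0,0,0,0,1]]]}}

```text
time: 3.7
ee_pos: [0.4787, 0.159, 0.3595]
eef_rot: [0.649, 0.761, -0.0, -0.0]
ft_force: [-0.4, -0.9, -0.0]
width: 0.0867
grip_force: 0.0
```

```bash
python3 - <<'E'
from h import *
np.set_printoptions(precision=4,suppress=True)
st=r.read_state(); print(st["time"],st["ee_pos"],st["eef_rot"])
c="wrist"; save(c,"w1.png")
for q,z in (("tin",0),("board",0),("glue",0),("front",.042),("end_top",.112),("cell1",.022),("pad_a",.023)):
    for d in r.place_of(c,q): print(q,d["at"],round(d["conf"],2),at(c,d["at"],z,st))
E
```

```text
3.7 [0.4787 0.159  0.3595] [ 0.6493  0.7606 -0.     -0.0001]
tin [345.2, 66.0] 0.95 [0.4891 0.321  0.    ]
tin [295.4, 203.7] 0.87 [0.4491 0.1239 0.    ]
tin [284.4, 361.9] 0.55 [ 0.4684 -0.1558  0.    ]
board [285.6, 360.3] 0.9 [ 0.4701 -0.1522  0.    ]
glue [303.5, 137.7] 0.97 [0.4473 0.2201 0.    ]
front [394.6, 282.2] 0.65 [0.6111 0.0393 0.042 ]
end_top [436.4, 377.3] 0.83 [ 0.6791 -0.0632  0.112 ]
end_top [302.8, 137.1] 0.62 [0.4504 0.2249 0.112 ]
cell1 [427.0, 278.1] 0.92 [0.6648 0.0453 0.022 ]
cell1 [434.4, 233.7] 0.6 [0.658  0.1163 0.022 ]
pad_a [428.0, 278.2] 0.67 [0.6659 0.0458 0.023 ]
pad_a [430.5, 231.1] 0.59 [0.6509 0.1195 0.023 ]
pad_a [528.5, 58.5] 0.38 [0.7187 0.3641 0.023 ]
```

View pics/w1.png

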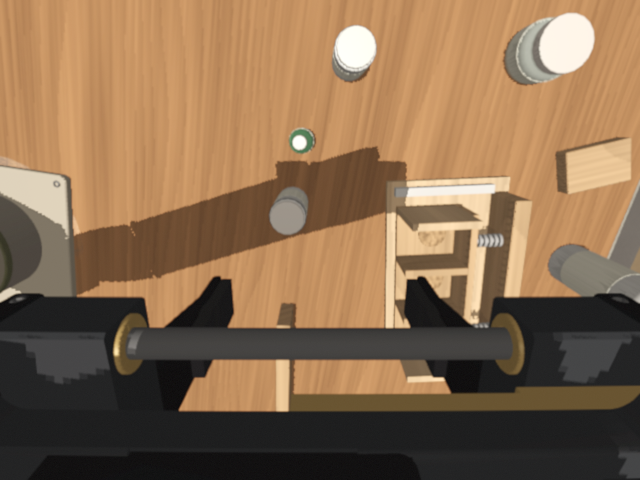

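The wrist view shows the loose tins' caps at about (355,48) and (288,216), the glue at (300,140), and the crate partly hidden by the gripper at (390–530, 180–380). I'll look at the crate from its -y side.

```bash
python3 - <<'E'
from h import *
np.set_printoptions(precision=4,suppress=True)
st=r.read_state()
for p in ((355,48),(288,216)): print(at("wrist",p,.1,st))
for p in ((165,283),(267,309),(348,190)): print(at("top",p,.1), at("top",p,.123))
plan([((.62,-.09,.33),.155)],step=.045)
E
```

```text
[0.493  0.3228 0.1   ]
[0.4458 0.1279 0.1   ]
[0.4898 0.3226 0.1   ] [0.4897 0.3143 0.123 ]
[0.4446 0.1236 0.1   ] [0.4457 0.1206 0.123 ]
[ 0.6814 -0.0281  0.1   ] [ 0.6762 -0.027   0.123 ]
[[-0.038,0.014,0.004,0,0,np.float64(-0.0),1.0],[-0.038,0.015,0.004,0,0,np.float64(-0.0),1.0],[-0.038,0.014,0.005,0,0,np.float64(-0.001),1.0],[-0.038,0.015,0.004,0,0,np.float64(0.0),1.0],[-0.038,0.014,0.004,0,0,np.float64(0.0),1.0],[-0.038,0.015,0.004,0,0,np.float64(-0.0),1.0],[-0.038,0.014,0.005,0,0,np.float64(-0.0),1.0]]
7 [ 0.6198 -0.09    0.3296] 0.15472634386451845
```

Request:
{"fn": "drive_tool", "kwargs": {"moves": [[[-0.038,0.014,0.004,0,0,0,1],[-0.038,0.015,0.004,0,0,0,1],[-0.038,0.014,0.005,0,0,0,1],[-0.038,0.015,0.004,0,0,0,1],[-0.038,0.014,0.004,0,0,0,1],[-0.038,0.015,0.004,0,0,0,1],[-0.038,0.014,0.005,0,0,0,1],[0,0,0,0,0,0,1],[0,0,0,0,0,0,1]]]}}

```text
time: 5.0
ee_pos: [0.6199, -0.0903, 0.3287]
eef_rot: [0.651, 0.759, -0.0, -0.001]
ft_force: [0.5, 0.3, 0.0]
width: 0.0875
grip_force: 0.0
```

```bash
python3 - <<'E'
from h import *
np.set_printoptions(precision=4,suppress=True)
st=r.read_state(); print(st["time"],st["ee_pos"],st["eef_rot"])
c="wrist"; save(c,"w2.png")
for q,z in (("tin",.022),("front",.042),("end_top",.112),("cell1",.022),("pad_a",.023)):
    for d in r.place_of(c,q): print(q,d["at"],round(d["conf"],2),at(c,d["at"],z,st))
E
```

```text
5.0 [ 0.6199 -0.0903  0.3287] [ 0.651   0.7591 -0.0001 -0.0007]
tin [373.3, 151.6] 0.83 [ 0.6816 -0.0303  0.022 ]
front [329.9, 88.0] 0.74 [0.6138 0.0345 0.042 ]
front [375.0, 87.3] 0.31 [0.666  0.0433 0.042 ]
end_top [379.6, 189.0] 0.71 [ 0.6818 -0.0637  0.112 ]
cell1 [374.8, 88.3] 0.75 [0.6686 0.0445 0.022 ]
cell1 [374.6, 18.3] 0.56 [0.6534 0.1194 0.022 ]
cell1 [372.9, 149.3] 0.31 [ 0.6805 -0.0275  0.022 ]
pad_a [372.9, 85.2] 0.86 [0.6655 0.0475 0.023 ]
pad_a [374.8, 21.6] 0.59 [0.6542 0.1158 0.023 ]
```

View pics/w2.png

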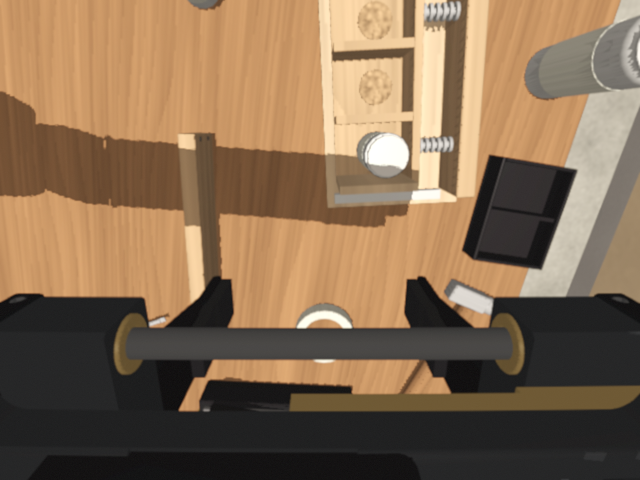

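The wrist view shows the pads at (375,20) and (375,87), tin_c's cap at (386,154), the crate front edge along column ~325, and the board's near end at (195,135). I'll fit the crate pose to the detections from all three cameras and check it with an overlay.

```bash
cat > fit.py <<'E'
from h import *
from scipy.optimize import least_squares
np.set_printoptions(precision=4,suppress=True)
st=r.read_state()
st2={"ee_pos":np.array([.4787,.159,.3595]),"eef_rot":[.6493,.7606,0,-.0001]}
def W(p,L): c,s=np.cos(p[2]),np.sin(p[2]); return np.array([p[0]+c*L[0]-s*L[1],p[1]+s*L[0]+c*L[1],L[2]+.012])
C0,C1,C2,F,E=(0,-.073,.010),(0,0,.010),(0,.073,.010),(-.052,0,.03),(-.0055,-.1095,.1)
obs=[("wrist",st,(374.8,88.3),C1),("wrist",st,(374.6,18.3),C2),("wrist",st,(372.9,85.2),C1),("wrist",st,(374.8,21.6),C2),("wrist",st,(329.9,88),F),("wrist",st,(379.6,189),E),
("wrist",st2,(394.6,282.2),F),("wrist",st2,(436.4,377.3),E),("wrist",st2,(427,278.1),C1),("wrist",st2,(434.4,233.7),C2),("wrist",st2,(430.5,231.1),C2),
("top",None,(317.3,223.3),F),("top",None,(366.8,187.4),E),("top",None,(310.4,201.2),C1),("top",None,(275.5,207.8),C2),("top",None,(311.2,203.3),C1),("top",None,(276.8,211.6),C2),
("scene",None,(324.8,267.3),F),("scene",None,(272.4,237.9),E),("scene",None,(311.4,281.5),C1),("scene",None,(341.6,301.3),C2)]
f=lambda p:np.concatenate([proj(c,W(p,L),s)-px for c,s,px,L in obs])
s=least_squares(f,[.67,.045,.155],loss="soft_l1")
print(s.x,np.round(s.fun.reshape(-1,2),1).tolist())
im=cv2.imread("pics/w2.png"); im=cv2.resize(im[0:230,290:500],None,fx=2.5,fy=2.5); im2=cv2.resize(cv2.imread("pics/top0.png")[130:255,230:395],None,fx=2.5,fy=2.5)
def seg(a,b,im,cam,s_,off):
    q=[tuple(int(v) for v in (proj(cam,W(s.x,x),s_)-off+.5)*2.5) for x in (a,b)]; cv2.line(im,*q,(0,0,255),1)
for I,cam,s_,o in ((im,"wrist",st,(290,0)),(im2,"top",None,(230,130))):
    for y in (-.114,-.105,.105,.114): seg((-.052,y,.1),(.041,y,.1),I,cam,s_,o)
    for y in (-.114,.114): seg((-.052,y,.1),(-.052,y,0),I,cam,s_,o)
    seg((-.052,-.114,0),(-.052,.114,0),I,cam,s_,o); seg((.032,-.105,.07),(.032,.105,.07),I,cam,s_,o)
    for y in (-.032,.032): seg((-.052,y,.07),(.032,y,.07),I,cam,s_,o)
h=max(im.shape[0],im2.shape[0]); im,im2=[cv2.copyMakeBorder(i,0,h-i.shape[0],0,0,cv2.BORDER_CONSTANT) for i in (im,im2)]
im=np.hstack([im,im2])[:,:940]; im=cv2.resize(im,None,fx=.85,fy=.85); cv2.imwrite("pics/fit1.png",im); print(im.shape)
E
python3 fit.py
```

```text
[0.6672 0.0468 0.1841] [[-1.2, -0.5], [-0.0, 2.8], [0.7, 2.6], [-0.2, -0.5], [2.1, -0.6], [-0.3, -0.1], [3.0, 1.7], [2.2, -0.6], [1.8, -0.6], [-2.3, -1.9], [1.6, 0.7], [-2.4, 2.6], [-1.3, 1.4], [0.9, 2.5], [2.4, 1.2], [0.1, 0.4], [1.1, -2.6], [0.6, -1.8], [-0.4, -1.4], [1.6, 4.4], [-0.2, -2.5]]
(489, 796, 3)
```

View pics/fit1.png

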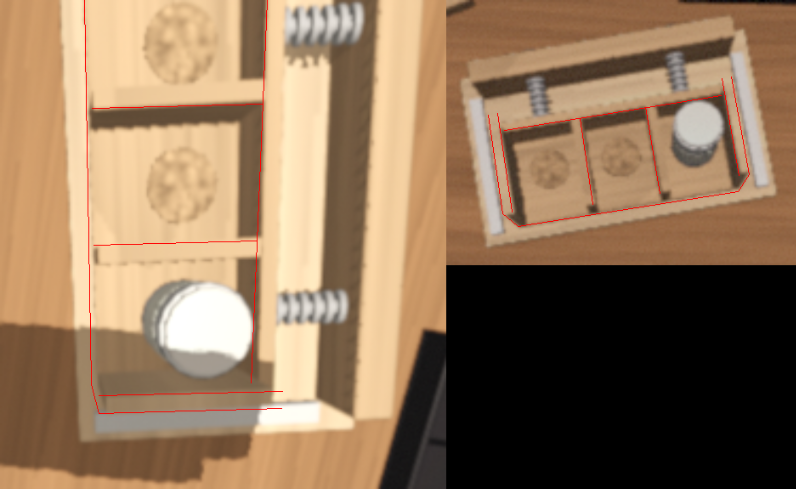

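The overlay nearly fits; I drew the dividers at ±32 mm where they sit at ±36.5 mm, and corrected they agree to about 1 mm. I'll check the yaw on the jig's straight edges.

```bash
python3 - <<'E'
from h import *
np.set_printoptions(precision=4,suppress=True)
st=r.read_state()
def pr(n,cam,a,b,z):
    A,B=at(cam,a,z,st),at(cam,b,z,st); d=A-B; print(n,A,B,"len",np.hypot(*d[:2]),"yaw",np.arctan2(-d[0],d[1])); return A,B
pr("top base front","top",(249.8,245.3),(384.8,220.4),.012)
pr("wrist base front","wrist",(319.2,0),(327.6,207),.012)
# subpixel: search edges of base front in wrist image by gradient along rows
for name,cam,z,rows,c0,c1 in (("pics/w2.png","wrist",.012,range(5,125,3),312,328),):
    g=cv2.cvtColor(cv2.imread(name),cv2.COLOR_BGR2GRAY).astype(float); g=cv2.GaussianBlur(g,(0,0),1)
    P=[]
    for y in rows:
        d=np.abs(np.diff(g[y,c0:c1])); P.append((c0+d.argmax()+.5,y))
    P=np.array(P); print(P[:,0])
    Q=np.array([at(cam,p,z,st)[:2] for p in P]); 
    vx,vy,x0,y0=cv2.fitLine(Q.astype(np.float32),cv2.DIST_HUBER,0,.001,.001).ravel(); print("yaw",np.arctan(-vx/vy), x0,y0)
    for yw in (.17,.184,.2): print(yw, "base-front to pose:", (np.array([.6672,.0468])-[x0,y0])@[np.cos(yw),np.sin(yw)])
# pads by image position
for p in ((290+180/2.125,42/2.125),(290+181/2.125,185/2.125)): print("pad",at("wrist",p,.023,st))
A,B=at("wrist",(303,0),.0,st),0
# board: near end top edge corners / long edge
for p in ((180,135),(214,135),(200,290)): print("board",at("wrist",p,.07,st))
print("top board",[at("top",p,.07)[:2] for p in ((352,303),(465,294))])
E
```

```text
top base front [0.575  0.1773 0.012 ] [ 0.636  -0.1133  0.012 ] len 0.2969829495655765 yaw 0.20690413735019053
wrist base front [0.5859 0.1328 0.012 ] [ 0.6362 -0.112   0.012 ] len 0.24996800175645506 yaw 0.2027186058387353
[318.5 318.5 318.5 318.5 318.5 318.5 319.5 319.5 319.5 319.5 319.5 319.5
 319.5 320.5 320.5 320.5 320.5 320.5 320.5 320.5 320.5 321.5 321.5 321.5
 321.5 321.5 321.5 321.5 322.5 322.5 322.5 322.5 322.5 322.5 322.5 322.5
 323.5 323.5 323.5 323.5]
yaw 0.20654637 0.59887594 0.064302325
0.17 base-front to pose: 0.0643780684014439
0.184 base-front to pose: 0.06396844312705513
0.2 base-front to pose: 0.06348495257479153
pad [0.6536 0.1197 0.023 ]
pad [0.6688 0.0479 0.023 ]
board [ 0.4517 -0.0422  0.07  ]
board [ 0.4904 -0.0363  0.07  ]
board [ 0.4857 -0.2348  0.07  ]
top board [array([ 0.4588, -0.0413]), array([ 0.4818, -0.2666])]
```

```bash
python3 - <<'E'
from h import *
plan([((.455,.02,.22),.206)],step=.045)
E
```

```text
[[0.022,-0.024,0.018,0,0,np.float64(-0.008),1.0],[0.022,-0.024,0.019,0,0,np.float64(-0.009),1.0],[0.023,-0.024,0.018,0,0,np.float64(-0.008),1.0],[0.023,-0.024,0.018,0,0,np.float64(-0.008),1.0],[0.023,-0.024,0.019,0,0,np.float64(-0.008),1.0],[0.023,-0.023,0.018,0,0,np.float64(-0.009),1.0]]
6 [0.4550026  0.02039572 0.22012164] 0.20633116411889574
```

Request:
{"fn": "drive_tool", "kwargs": {"moves": [[[0.022,-0.024,0.018,0,0,-0.008,1],[0.022,-0.024,0.019,0,0,-0.009,1],[0.023,-0.024,0.018,0,0,-0.008,1],[0.023,-0.024,0.018,0,0,-0.008,1],[0.023,-0.024,0.019,0,0,-0.008,1],[0.023,-0.023,0.018,0,0,-0.009,1],[0,0,0,0,0,0,1],[0,0,0,0,0,0,1]]]}}

```text
time: 6.1
ee_pos: [0.4551, 0.0198, 0.22]
eef_rot: [0.631, 0.776, -0.0, 0.001]
ft_force: [0.6, -1.6, 0.4]
width: 0.0873
grip_force: 0.0
```

```bash
python3 - <<'E'
from h import *
np.set_printoptions(precision=4,suppress=True)
st=r.read_state(); print(st["time"],st["ee_pos"],st["eef_rot"])
c="wrist"; save(c,"w3.png")
print([proj(c,P,st) for P in ((.4458,.1279,.1),(.492,.3228,.1))])
for d in r.place_of(c,"tin"): print(d, at(c,d["at"],0,st))
for d in r.find_in(c,"tin"): print(d)
E
```

```text
6.1 [0.4551 0.0198 0.22  ] [ 0.6307  0.776  -0.0003  0.001 ]
[array([336.0233,  88.7624]), array([ 480.6055, -230.458 ])]
{'at': [331.3, 98.8], 'conf': 0.93} [0.4459 0.1274 0.    ]
{'at': [505.7, 289.5], 'conf': 0.92} [ 0.6944 -0.0369  0.    ]
{'bbox': [488.3, 285.1, 545.5, 298.9], 'conf': 0.69}
{'bbox': [303.0, 58.0, 365.2, 123.5], 'conf': 0.59}
```

View pics/w3.png

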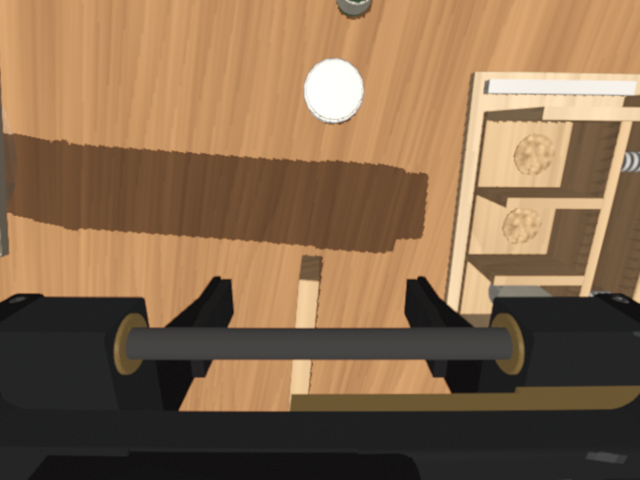

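The tin cap is at (333.5,90.5), within 2 px of the prediction; the pads are at (534,155) and (522,226), and the board's near end is at (312,262). Next I grasp tin 1.

```bash
python3 - <<'E'
from h import *
np.set_printoptions(precision=4,suppress=True)
st=r.read_state(); g=at("wrist",(333.5,90.5),.1,st); print(g,at("wrist",(534,155),.023,st),at("wrist",(522,226),.023,st))
plan([((g[0],g[1],.13),.206),((g[0],g[1],.065),.206)],step=.045)
E
```

```text
[0.4456 0.1261 0.1   ] [0.6557 0.1161 0.023 ] [0.6709 0.0442 0.023 ]
[[0.027,0.003,0.023,0,0,np.float64(-0.0),1.0],[0.026,0.003,0.022,0,0,np.float64(-0.001),1.0],[0.027,0.002,0.023,0,0,np.float64(-0.0),1.0],[0.027,0.003,0.022,0,0,np.float64(-0.001),1.0],[-0.0,0.0,0.033,0,0,np.float64(0.0),1.0],[-0.0,0.0,0.032,0,0,np.float64(0.0),1.0]]
6 [0.4453 0.1263 0.0653] 0.2063238782301198
```

Request:
{"fn": "drive_tool", "kwargs": {"moves": [[[0.027,0.003,0.023,0,0,0,1],[0.026,0.003,0.022,0,0,0,1],[0.027,0.002,0.023,0,0,0,1],[0.027,0.003,0.022,0,0,0,1],[0,0,0.033,0,0,0,1],[0,0,0.032,0,0,0,1],[0,0,0,0,0,0,1],[0,0,0,0,0,0,0],[0,0,0,0,0,0,0],[0,0,0,0,0,0,0]]], "squeeze": 20}}

```text
time: 7.25
ee_pos: [0.4455, 0.1267, 0.0661]
eef_rot: [0.631, 0.776, 0.001, 0.001]
ft_force: [0.3, 0.7, 0.3]
width: 0.0705
grip_force: 0.0
```

Request:
{"fn": "drive_tool", "kwargs": {"moves": [[[0,0,0,0,0,0,0],[0,0,0,0,0,0,0],[0,0,0,0,0,0,0]]]}}

```text
time: 7.55
ee_pos: [0.4445, 0.1266, 0.0648]
eef_rot: [0.631, 0.776, 0.0, 0.0]
ft_force: [0.2, 0.9, 0.4]
width: 0.0472
grip_force: 0.0
```

Request:
{"fn": "drive_tool", "kwargs": {"moves": [[[0,0,0,0,0,0,0],[0,0,0,0,0,0,0],[0,0,-0.02,0,0,0,0],[0,0,-0.04,0,0,0,0],[0,0,-0.04,0,0,0,0],[0,0,-0.04,0,0,0,0]]]}}

```text
time: 8.15
ee_pos: [0.4436, 0.1267, 0.2056]
eef_rot: [0.631, 0.776, -0.0, -0.0]
ft_force: [2.2, 0.2, -2.9]
width: 0.0453
grip_force: 20.0
```

```bash
python3 - <<'E'
from h import *
np.set_printoptions(precision=4,suppress=True)
st=r.read_state(); print(st["width"],st["grip_force"],st["ft_force"])
plan([((.6695,.0465,.215),.206),((.6695,.0465,.13),.206)],step=.045,jaw=0)
E
```

```text
0.04526085514037983 19.99988686759025 [ 2.1502  0.2228 -2.9221]
[[-0.021,0.034,-0.002,0,0,np.float64(-0.0),0],[-0.021,0.034,-0.001,0,0,np.float64(-0.0),0],[-0.02,0.034,-0.002,0,0,np.float64(-0.0),0],[-0.021,0.035,-0.001,0,0,np.float64(-0.0),0],[-0.021,0.034,-0.002,0,0,np.float64(-0.0),0],[-0.021,0.034,-0.001,0,0,np.float64(-0.0),0],[0.0,-0.0,0.042,0,0,np.float64(-0.0),0],[0.0,-0.0,0.043,0,0,np.float64(-0.0),0]]
8 [0.6698 0.0462 0.1296] 0.20550627958902856
```

Request:
{"fn": "drive_tool", "kwargs": {"moves": [[[-0.021,0.034,-0.002,0,0,0,0],[-0.021,0.034,-0.001,0,0,0,0],[-0.02,0.034,-0.002,0,0,0,0],[-0.021,0.035,-0.001,0,0,0,0],[-0.021,0.034,-0.002,0,0,0,0],[-0.021,0.034,-0.001,0,0,0,0],[0,0,0,0,0,0,0],[0,0,0,0,0,0,0]]]}}

```text
time: 8.95
ee_pos: [0.6703, 0.0461, 0.2119]
eef_rot: [0.631, 0.776, -0.0, -0.001]
ft_force: [-1.1, 0.9, -2.1]
width: 0.0455
grip_force: 20.0
```

```bash
python3 - <<'E'
from h import *
np.set_printoptions(precision=4,suppress=True)
st=r.read_state(); print(st["time"],st["ee_pos"],st["ft_force"])
a=save("top","t2.png"); b=save("wrist","w4.png")
a=cv2.resize(a[120:260,220:400],None,fx=2.2,fy=2.2); b=b[:310,250:650]
h=max(a.shape[0],b.shape[0]); cv2.imwrite("pics/m4.png",np.hstack([cv2.copyMakeBorder(i,0,h-i.shape[0],0,0,0) for i in (a,b)])[:,:,::-1])
E
```

```text
8.95 [0.6703 0.0461 0.2119] [-1.0933  0.9399 -2.1184]
```

View pics/m4.png

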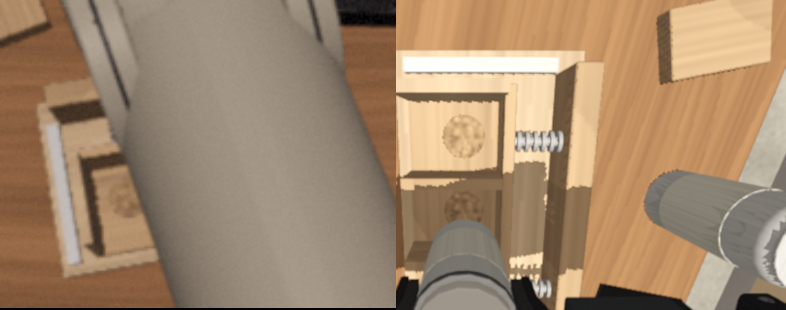

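The held tin at crop (463,250) lines up with the column of both pads at (464,135) and (464,209). The top view is blocked by the arm.

```bash
python3 - <<'E'
from h import *
np.set_printoptions(precision=4,suppress=True)
st=r.read_state()
for p in ((318,135.5),(318,208)): print(at("wrist",p,.023,st))
# tin edge check: where a tin at TCP would draw its underside rim nearest point / top
print([proj("wrist",np.array(st["ee_pos"])+[-np.sin(.206)*k,np.cos(.206)*k,-.065],st) for k in (.023,0,-.023)])
c,s=np.cos(.206),np.sin(.206)
for y in (0.073/2-.0045,.073/2+.0045,.105,.114): 
  P=np.array([.6695,.0465]); print(y,proj("wrist",[P[0]-s*y,P[1]+c*y,.082 if y<.1 else .112],st)+[146,0])
E
```

```text
[0.6539 0.1182 0.023 ]
[0.6684 0.0488 0.023 ]
[array([318.7109, 219.0402]), array([318.7121, 251.8597]), array([318.7132, 282.8543])]
0.032 [464.5473 189.0253]
0.040999999999999995 [464.5455 178.1665]
0.105 [464.4808  91.524 ]
0.114 [464.4779  77.4395]
```

Request:
{"fn": "drive_tool", "kwargs": {"moves": [[[0.001,-0.001,0.04,0,0,0,0],[0,0,0.04,0,0,0,0],[0,0,0.03,0,0,0,0],[0,0,0.008,0,0,0,0],[0,0,0,0,0,0,0],[0,0,0.003,0,0,0,0],[0,0,0,0,0,0,0]]]}}

```text
time: 9.75
ee_pos: [0.67, 0.0471, 0.0944]
eef_rot: [0.631, 0.776, 0.001, 0.001]
ft_force: [-0.1, 0.1, -2.0]
width: 0.0456
grip_force: 20.0
```

Request:
{"fn": "drive_tool", "kwargs": {"moves": [[[0,0,0.003,0,0,0,0],[0,0,0.001,0,0,0,0],[0,0,0.001,0,0,0,0],[0,0,0,0,0,0,0]]]}}

```text
time: 10.15
ee_pos: [0.6692, 0.0468, 0.0875]
eef_rot: [0.631, 0.776, -0.0, -0.0]
ft_force: [0.2, 0.1, -1.4]
width: 0.0459
grip_force: 20.0
```

Request:
{"fn": "drive_tool", "kwargs": {"moves": [[[0,0,0.001,0,0,0,0],[0,0,0,0,0,0,0]]]}}

```text
time: 10.35
ee_pos: [0.6696, 0.0469, 0.0869]
eef_rot: [0.631, 0.776, 0.0, 0.0]
ft_force: [-1.1, -0.8, -0.6]
width: 0.0455
grip_force: 20.0
```

Request:
{"fn": "drive_tool", "kwargs": {"moves": [[[0,0,0.001,0,0,0,0],[0,0,0,0,0,0,0]]]}}

```text
time: 10.55
ee_pos: [0.6701, 0.047, 0.0868]
eef_rot: [0.631, 0.776, 0.001, 0.001]
ft_force: [-1.1, 0.2, 5.8]
width: 0.0458
grip_force: 20.0
```

Request:
{"fn": "drive_tool", "kwargs": {"moves": [[[0,0,-0.001,0,0,0,0.8],[0,0,0,0,0,0,0.8],[0,0,0,0,0,0,0.8],[0,0,0,0,0,0,0.8],[0,0,-0.02,0,0,0,0.8],[0,0,-0.04,0,0,0,1],[0,0,-0.04,0,0,0,1]]]}}

```text
time: 11.25
ee_pos: [0.6687, 0.0467, 0.187]
eef_rot: [0.631, 0.776, -0.001, -0.001]
ft_force: [1.3, 0.8, 0.5]
width: 0.0789
grip_force: 0.0
```

```bash
python3 - <<'E'
from h import *
np.set_printoptions(precision=4,suppress=True)
st=r.read_state(); print(st["time"],st["ee_pos"],st["width"])
plan([((.5,.215,.22),.206)],step=.045)
E
```

```text
11.25 [0.6687 0.0467 0.187 ] 0.07887764026630874
[[0.033,-0.022,-0.005,0,0,np.float64(-0.0),1.0],[0.033,-0.022,-0.006,0,0,np.float64(-0.0),1.0],[0.034,-0.021,-0.005,0,0,np.float64(-0.0),1.0],[0.033,-0.022,-0.006,0,0,np.float64(-0.001),1.0],[0.033,-0.022,-0.005,0,0,np.float64(0.0),1.0],[0.033,-0.022,-0.006,0,0,np.float64(0.0),1.0]]
6 [0.4998 0.2148 0.22  ] 0.20618576947306497
```

Request:
{"fn": "drive_tool", "kwargs": {"moves": [[[0.033,-0.022,-0.005,0,0,0,1],[0.033,-0.022,-0.006,0,0,0,1],[0.034,-0.021,-0.005,0,0,0,1],[0.033,-0.022,-0.006,0,0,0,1],[0.033,-0.022,-0.005,0,0,0,1],[0.033,-0.022,-0.006,0,0,0,1],[0,0,0,0,0,0,1],[0,0,0,0,0,0,1]]]}}

```text
time: 12.05
ee_pos: [0.5002, 0.2154, 0.2199]
eef_rot: [0.63, 0.776, 0.0, 0.001]
ft_force: [1.4, -0.3, -0.1]
width: 0.087
grip_force: 0.0
```

```bash
python3 - <<'E'
from h import *
np.set_printoptions(precision=4,suppress=True)
st=r.read_state(); print(st["time"],st["ee_pos"])
a=r.camera("wrist"); q=proj("wrist",(.492,.3227,.1),st); print(q)
x,y=int(q[0]),int(q[1]); x0,y0=max(x-55,0),max(y-55,0); w=a[y0:y+55,x0:x+55]
m=((w.min(2)>185)&(w.max(2).astype(int)-w.min(2)<40)).astype(np.uint8)
n,_,s,c=cv2.connectedComponentsWithStats(m); i=1+s[1:,4].argmax(); p=c[i]+[x0,y0]; print(s[i],p,at("wrist",p,.1,st))
for d in r.place_of("wrist","tin"): print(d, at("wrist",d["at"],0,st))
g=at("wrist",p,.1,st)
plan([((g[0],g[1],.13),.206),((g[0],g[1],.065),.206)],step=.045)
E
```

```text
12.05 [0.5002 0.2154 0.2199]
[337.3866  90.4463]
[  27   19   60   64 2966] [338.2502  85.939 ] [0.4919 0.3259 0.1   ]
{'at': [332.1, 100.2], 'conf': 0.64} [0.4919 0.3221 0.    ]
{'at': [427.5, 375.2], 'conf': 0.57} [0.6841 0.0234 0.    ]
[[0.028,0.003,0.022,0,0,np.float64(-0.001),1.0],[0.028,0.004,0.023,0,0,np.float64(-0.0),1.0],[0.028,0.003,0.022,0,0,np.float64(-0.001),1.0],[0.027,0.004,0.022,0,0,np.float64(-0.0),1.0],[0.0,-0.0,0.033,0,0,np.float64(-0.0),1.0],[0.0,-0.0,0.032,0,0,np.float64(-0.0),1.0]]
6 [0.4923 0.3254 0.0653] 0.20553296111438282
```

Request:
{"fn": "drive_tool", "kwargs": {"moves": [[[0.028,0.003,0.022,0,0,0,1],[0.028,0.004,0.023,0,0,0,1],[0.028,0.003,0.022,0,0,0,1],[0.026,0.004,0.022,0,0,0,1],[0,0,0.033,0,0,0,1],[0,0,0.032,0,0,0,0.9],[0,0,0,0,0,0,0],[0,0,0,0,0,0,0],[0,0,0,0,0,0,0],[0,0,0,0,0,0,0]]]}}

```text
time: 13.15
ee_pos: [0.4929, 0.3258, 0.0673]
eef_rot: [0.631, 0.775, 0.001, 0.001]
ft_force: [0.2, 0.6, 0.5]
width: 0.0549
grip_force: 0.0
```

Request:
{"fn": "drive_tool", "kwargs": {"moves": [[[0,0,0,0,0,0,0],[0,0,0,0,0,0,0],[0,0,0,0,0,0,0],[0,0,0,0,0,0,0]]]}}

```text
time: 13.55
ee_pos: [0.4925, 0.3257, 0.0666]
eef_rot: [0.631, 0.776, 0.001, 0.001]
ft_force: [0.1, -1.5, 5.2]
width: 0.0451
grip_force: 20.0
```

```bash
python3 - <<'E'
from h import *
plan([((.493,.325,.195),.206),((.654,.1185,.205),.206),((.654,.1185,.1),.206)],step=.045,jaw=0)
E
```

```text
[[-0.0,0.0,-0.043,0,0,np.float64(-0.0),0],[-0.001,0.0,-0.043,0,0,np.float64(-0.001),0],[0.0,0.0,-0.042,0,0,np.float64(-0.0),0],[-0.039,0.019,-0.002,0,0,np.float64(-0.0),0],[-0.039,0.02,-0.001,0,0,np.float64(-0.0),0],[-0.039,0.019,-0.002,0,0,np.float64(-0.0),0],[-0.04,0.019,-0.002,0,0,np.float64(-0.0),0],[-0.039,0.019,-0.002,0,0,np.float64(-0.0),0],[-0.039,0.02,-0.001,0,0,np.float64(-0.0),0],[0.0,-0.0,0.035,0,0,np.float64(-0.0),0]]
[[0.0,-0.0,0.035,0,0,np.float64(-0.0),0],[0.0,-0.0,0.035,0,0,np.float64(-0.0),0]]
12 [0.65426584 0.11839039 0.09964883] 0.2057214553701187
```

Request:
{"fn": "drive_tool", "kwargs": {"moves": [[[0,0,-0.043,0,0,0,0],[-0.001,0,-0.043,0,0,-0.001,0],[0,0,-0.042,0,0,0,0],[-0.039,0.019,-0.002,0,0,0,0],[-0.039,0.02,-0.001,0,0,0,0],[-0.039,0.019,-0.002,0,0,0,0],[-0.04,0.019,-0.002,0,0,0,0],[-0.039,0.019,-0.002,0,0,0,0],[-0.039,0.02,-0.001,0,0,0,0],[0,0,0,0,0,0,0]]]}}

```text
time: 14.55
ee_pos: [0.657, 0.1101, 0.2023]
eef_rot: [0.635, 0.773, -0.001, 0.001]
ft_force: [-0.9, -1.6, -2.2]
width: 0.0458
grip_force: 20.0
```

Request:
{"fn": "drive_tool", "kwargs": {"moves": [[[0,0,0,0,0,0,0],[0,0,0,0,0,0,0]]]}}

```text
time: 14.75
ee_pos: [0.6528, 0.1197, 0.2034]
eef_rot: [0.63, 0.777, 0.0, -0.0]
ft_force: [-0.5, 0.8, -1.3]
width: 0.0456
grip_force: 20.0
```

Request:
{"fn": "drive_tool", "kwargs": {"moves": [[[-0.001,0.001,0.04,0,0,0,0],[0,0,0.04,0,0,0,0],[0,0,0.024,0,0,0,0],[0,0,0.006,0,0,0,0],[0,0,0.001,0,0,0,0],[0,0,0.001,0,0,0,0],[0,0,0,0,0,0,0]]]}}

```text
time: 15.45
ee_pos: [0.6556, 0.118, 0.0933]
eef_rot: [0.631, 0.776, 0.001, 0.001]
ft_force: [0.2, -0.1, -1.6]
width: 0.0457
grip_force: 20.0
```

Request:
{"fn": "drive_tool", "kwargs": {"moves": [[[0,0,0.001,0,0,0,0],[0,0,0,0,0,0,0]]]}}

```text
time: 15.65
ee_pos: [0.6551, 0.1175, 0.0912]
eef_rot: [0.631, 0.776, 0.0, 0.0]
ft_force: [0.5, -0.0, -2.3]
width: 0.0457
grip_force: 20.0
```

Request:
{"fn": "drive_tool", "kwargs": {"moves": [[[0,0,0.001,0,0,0,0],[0,0,0.001,0,0,0,0],[0,0,0,0,0,0,0]]]}}

```text
time: 15.95
ee_pos: [0.655, 0.1175, 0.0887]
eef_rot: [0.631, 0.776, 0.0, 0.0]
ft_force: [-0.3, 0.6, -0.1]
width: 0.0459
grip_force: 20.0
```

Request:
{"fn": "drive_tool", "kwargs": {"moves": [[[0,0,0.001,0,0,0,0],[0,0,0,0,0,0,0]]]}}

```text
time: 16.15
ee_pos: [0.6555, 0.1176, 0.0887]
eef_rot: [0.631, 0.776, 0.001, 0.001]
ft_force: [-0.8, -0.4, 5.8]
width: 0.0453
grip_force: 20.0
```

Request:
{"fn": "drive_tool", "kwargs": {"moves": [[[0,0,-0.001,0,0,0,0.8],[0,0,0,0,0,0,0.8],[0,0,0,0,0,0,0.8],[0,0,0,0,0,0,0.8],[0,0,-0.02,0,0,0,0.8],[0,0,-0.04,0,0,0,1],[0,0,-0.04,0,0,0,1]]]}}

```text
time: 16.85
ee_pos: [0.6542, 0.1173, 0.1891]
eef_rot: [0.631, 0.776, -0.001, -0.001]
ft_force: [0.7, -1.1, 1.2]
width: 0.0789
grip_force: 0.0
```

```bash
python3 - <<'E'
from h import *
plan([((.47,-.33,.30),.1)],step=.042)
E
```

```text
[[-0.033,-0.023,-0.009,0,0,np.float64(0.009),1.0],[-0.034,-0.022,-0.009,0,0,np.float64(0.009),1.0],[-0.034,-0.022,-0.01,0,0,np.float64(0.009),1.0],[-0.034,-0.022,-0.009,0,0,np.float64(0.008),1.0],[-0.034,-0.021,-0.009,0,0,np.float64(0.009),1.0],[-0.034,-0.021,-0.009,0,0,np.float64(0.009),1.0],[-0.035,-0.021,-0.01,0,0,np.float64(0.009),1.0],[-0.034,-0.021,-0.009,0,0,np.float64(0.009),1.0],[-0.035,-0.02,-0.009,0,0,np.float64(0.009),1.0],[-0.035,-0.02,-0.009,0,0,np.float64(0.009),1.0]]
[[-0.035,-0.02,-0.01,0,0,np.float64(0.008),1.0],[-0.036,-0.019,-0.009,0,0,np.float64(0.009),1.0]]
12 [ 0.47000235 -0.3302886   0.30007214] 0.10023684472640997
```

Request:
{"fn": "drive_tool", "kwargs": {"moves": [[[-0.033,-0.023,-0.009,0,0,0.009,1],[-0.034,-0.022,-0.009,0,0,0.009,1],[-0.034,-0.022,-0.01,0,0,0.009,1],[-0.034,-0.022,-0.009,0,0,0.008,1],[-0.034,-0.021,-0.009,0,0,0.009,1],[-0.034,-0.021,-0.009,0,0,0.009,1],[-0.035,-0.021,-0.01,0,0,0.009,1],[-0.034,-0.021,-0.009,0,0,0.009,1],[-0.035,-0.02,-0.009,0,0,0.009,1],[-0.035,-0.02,-0.009,0,0,0.009,1]]]}}

```text
time: 17.85
ee_pos: [0.5003, -0.2565, 0.281]
eef_rot: [0.665, 0.747, -0.0, 0.0]
ft_force: [2.0, 0.2, -0.8]
width: 0.0873
grip_force: 0.0
```

Request:
{"fn": "drive_tool", "kwargs": {"moves": [[[-0.035,-0.02,-0.01,0,0,0.008,1],[-0.036,-0.019,-0.009,0,0,0.009,1],[0,0,0,0,0,0,1],[0,0,0,0,0,0,1],[0,0,0,0,0,0,1]]]}}

```text
time: 18.35
ee_pos: [0.4711, -0.3287, 0.2994]
eef_rot: [0.67, 0.742, 0.0, -0.0]
ft_force: [0.5, 0.5, -0.2]
width: 0.087
grip_force: 0.0
```

```bash
python3 - <<'E'
from h import *
np.set_printoptions(precision=4,suppress=True)
st=r.read_state(); print(st["time"],list(st["ee_pos"]),list(st["eef_rot"]))
b=save("wrist","w5.png"); a=save("top","t5.png")
b=b[:300,200:600]; a=cv2.resize(a[120:260,220:400],None,fx=2.2,fy=2.2)
h=max(a.shape[0],b.shape[0]); cv2.imwrite("pics/m5.png",np.hstack([cv2.copyMakeBorder(i,0,h-i.shape[0],0,0,0) for i in (a,b)])[:,:,::-1])
E
```

```text
18.35 [np.float64(0.47106618844961345), np.float64(-0.3287433748159319), np.float64(0.2993675575192714)] [np.float64(0.670192677434894), np.float64(0.7421870987599327), np.float64(0.00024554091054346624), np.float64(-0.00015892332568147018)]
```

View pics/m5.png

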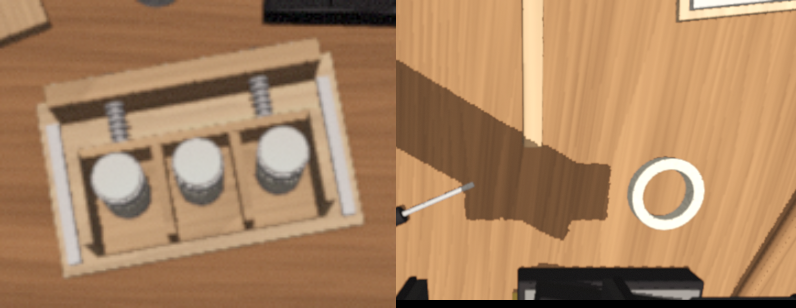

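All three tins stand in their cells, with caps at (118,178), (198,165) and (283,152). The board's -y end is at crop (534,138), and it runs straight up the picture. Next I compute the board pose.

```bash
python3 - <<'E'
from h import *
np.set_printoptions(precision=4,suppress=True)
st=r.read_state()
st3={"ee_pos":np.array([.4551,.0198,.22]),"eef_rot":[.6307,.776,-.0003,.001]}
st2={"ee_pos":np.array([.6199,-.0903,.3287]),"eef_rot":[.651,.7591,-.0001,-.0007]}
g=cv2.cvtColor(cv2.imread("pics/w5.png"),cv2.COLOR_BGR2GRAY).astype(float)
L=[];Rr=[]
for y in range(3,70,3):
    d=np.diff(cv2.GaussianBlur(g,(0,0),1)[y,315:360]); L.append((315.5+d.argmax(),y)); Rr.append((315.5+d.argmin(),y))
print([a[0] for a in L],[a[0] for a in Rr])
for S in (L,Rr):
    Q=np.array([at("wrist",p,.07,st)[:2] for p in S]).astype(np.float32)
    vx,vy,x0,y0=cv2.fitLine(Q,cv2.DIST_HUBER,0,.001,.001).ravel(); print("yaw",np.arctan(-vx/vy),x0,y0, "x at -.155:",x0+vx/vy*(-.155-y0))
print("col profile",g[120:150,338].astype(int))
print("-y end",at("wrist",(338,138),.07,st),"+y end w3",at("wrist",(311,278),.07,st3),"w2",[at("wrist",p,.07,st2) for p in ((180,135),(197,135))])
E
```

```text
[np.float64(326.5), np.float64(326.5), np.float64(327.5), np.float64(326.5), np.float64(326.5), np.float64(326.5), np.float64(326.5), np.float64(326.5), np.float64(326.5), np.float64(326.5), np.float64(326.5), np.float64(326.5), np.float64(326.5), np.float64(327.5), np.float64(327.5), np.float64(327.5), np.float64(327.5), np.float64(327.5), np.float64(327.5), np.float64(327.5), np.float64(327.5), np.float64(327.5), np.float64(327.5)] [np.float64(346.5), np.float64(346.5), np.float64(346.5), np.float64(346.5), np.float64(346.5), np.float64(345.5), np.float64(345.5), np.float64(346.5), np.float64(346.5), np.float64(346.5), np.float64(346.5), np.float64(345.5), np.float64(345.5), np.float64(346.5), np.float64(346.5), np.float64(346.5), np.float64(346.5), np.float64(345.5), np.float64(346.5), np.float64(346.5), np.float64(346.5), np.float64(346.5), np.float64(346.5)]
yaw 0.12914129 0.46244785 -0.16224979 x at -.155: 0.46150637
yaw 0.12373729 0.4818039 -0.16189362 x at -.155: 0.4809465
col profile [228 228 228 228 228 228 228 228 228 228 228 228 228 228 228 228 228 229
 228 228 218 181 155 136 129 130 123 106  96  95]
-y end [ 0.4846 -0.2576  0.07  ] +y end w3 [ 0.4599 -0.0381  0.07  ] w2 [array([ 0.4519, -0.0433,  0.07  ]), array([ 0.4712, -0.0404,  0.07  ])]
```

```bash
python3 - <<'E'
from h import *
plan([((.4714,-.153,.13),.122),((.4714,-.153,.029),.122)],step=.042)
E
```

```text
[[0.029,0.003,0.028,0,0,np.float64(-0.003),1.0],[0.029,0.003,0.028,0,0,np.float64(-0.004),1.0],[0.029,0.003,0.029,0,0,np.float64(-0.003),1.0],[0.029,0.004,0.028,0,0,np.float64(-0.003),1.0],[0.029,0.003,0.028,0,0,np.float64(-0.003),1.0],[0.029,0.004,0.028,0,0,np.float64(-0.004),1.0],[0.0,-0.0,0.034,0,0,np.float64(0.0),1.0],[0.0,-0.0,0.034,0,0,np.float64(0.0),1.0],[0.0,-0.0,0.033,0,0,np.float64(0.0),1.0]]
9 [ 0.47182579 -0.15344852  0.02945565] 0.12245412480731216
```

Request:
{"fn": "drive_tool", "kwargs": {"moves": [[[0.029,0.003,0.028,0,0,-0.003,1],[0.029,0.003,0.028,0,0,-0.004,1],[0.029,0.003,0.029,0,0,-0.003,1],[0.029,0.004,0.028,0,0,-0.003,1],[0.029,0.003,0.028,0,0,-0.003,1],[0.029,0.004,0.028,0,0,-0.004,1],[0,0,0.034,0,0,0,1],[0,0,0.034,0,0,0,0.7],[0,0,0.033,0,0,0,0.5],[0,0,0,0,0,0,0.3]]]}}

```text
time: 19.45
ee_pos: [0.4689, -0.153, 0.0262]
eef_rot: [0.663, 0.749, -0.001, -0.003]
ft_force: [-0.2, -1.0, -0.2]
width: 0.0706
grip_force: 0.0
```

Request:
{"fn": "drive_tool", "kwargs": {"moves": [[[0,0,0,0,0,0,0.3],[0,0,0,0,0,0,0.3],[0,0,0,0,0,0,0],[0,0,0,0,0,0,0],[0,0,0,0,0,0,0],[0,0,0,0,0,0,0],[0,0,0,0,0,0,0],[0,0,0,0,0,0,0]]], "squeeze": 45}}

```text
time: 20.25
ee_pos: [0.4717, -0.1551, 0.0297]
eef_rot: [0.663, 0.748, -0.0, 0.0]
ft_force: [-1.9, 0.3, 3.5]
width: 0.0194
grip_force: 45.0
```

```bash
python3 - <<'E'
from h import *
plan([((.4717,-.155,.085),.122),((.5811,.0286,.085),.206)],step=.035,jaw=0)
E
```

```text
[[0.0,0.0,-0.028,0,0,np.float64(-0.001),0],[0.0,0.0,-0.027,0,0,np.float64(-0.001),0],[0.024,0.019,-0.0,0,0,np.float64(-0.012),0],[0.024,0.019,-0.0,0,0,np.float64(-0.012),0],[0.024,0.019,-0.0,0,0,np.float64(-0.012),0],[0.023,0.02,-0.0,0,0,np.float64(-0.012),0],[0.023,0.019,-0.0,0,0,np.float64(-0.012),0],[0.023,0.021,-0.0,0,0,np.float64(-0.012),0],[0.023,0.02,-0.0,0,0,np.float64(-0.012),0]]
9 [0.58118451 0.02844803 0.08474787] 0.2059425594954321
```

Request:
{"fn": "drive_tool", "kwargs": {"moves": [[[0,0,-0.028,0,0,-0.001,0],[0,0,-0.027,0,0,-0.001,0],[0.024,0.019,0,0,0,-0.012,0],[0.024,0.019,0,0,0,-0.012,0],[0.024,0.019,0,0,0,-0.012,0],[0.023,0.02,0,0,0,-0.012,0],[0.023,0.019,0,0,0,-0.012,0],[0.023,0.021,0,0,0,-0.012,0],[0.023,0.02,0,0,0,-0.012,0]]]}}

```text
time: 21.15
ee_pos: [0.5815, 0.0295, 0.0841]
eef_rot: [0.631, 0.776, -0.0, -0.0]
ft_force: [-0.2, -0.8, -1.6]
width: 0.0193
grip_force: 45.0
```

Request:
{"fn": "drive_tool", "kwargs": {"moves": [[[0,0,0,0,0,0,0],[0,0,0,0,0,0,0],[0,0,0,0,0,0,0]]]}}

```text
time: 21.45
ee_pos: [0.5806, 0.0274, 0.0841]
eef_rot: [0.631, 0.776, -0.001, -0.0]
ft_force: [0.9, -1.1, -1.5]
width: 0.0195
grip_force: 45.0
```

```bash
python3 - <<'E'
from h import *
np.set_printoptions(precision=4,suppress=True)
st=r.read_state(); print(st["time"],list(st["ee_pos"]),list(st["eef_rot"]),st["ft_force"],st["width"])
b=save("wrist","w6.png"); a=save("scene","s6.png"); t=save("top","t6.png")
print([r.read_state()["ee_pos"]])
b=b[:320,240:560]; a=cv2.resize(a[190:350,230:400],None,fx=2,fy=2)
cv2.imwrite("pics/m6.png",np.hstack([a,b])[:,:,::-1])
E
```

```text
21.45 [np.float64(0.5806331584032262), np.float64(0.027379849493171668), np.float64(0.08412005748477772)] [np.float64(0.6311227493675081), np.float64(0.7756827557280719), np.float64(-0.0005727804020068375), np.float64(-9.807911542120003e-05)] [ 0.8856 -1.1131 -1.452 ] 0.019482721619857164
[array([0.5809, 0.0273, 0.0845])]
```

View pics/m6.png

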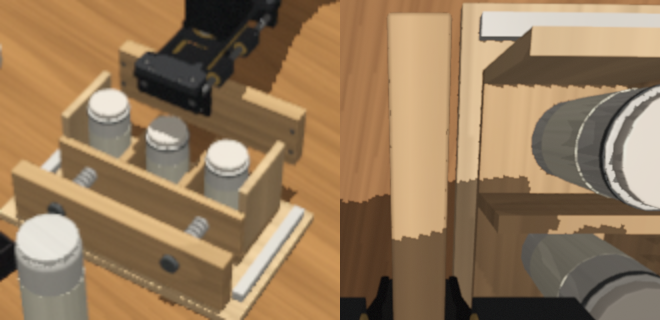

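The wrist view shows the board top's +y end at crop row 14 (cols 388–449). The +y end panel's top strip spans rows 27–55, starting at col ~531. The tins stand correctly. Now I work out the lateral offset.

```bash
python3 - <<'E'
from h import *
np.set_printoptions(precision=4,suppress=True)
st={"ee_pos":np.array([.5808,.0274,.0843]),"eef_rot":[.6311,.7757,-.0003,-.0001]}
c,s=np.cos(.206),np.sin(.206); M=np.array([[c,s],[-s,c]])
g=cv2.GaussianBlur(cv2.cvtColor(cv2.imread("pics/w6.png"),cv2.COLOR_BGR2GRAY).astype(float),(0,0),.8)
print("board col",g[5:25,318].astype(int)); 
for x in (440,460,480,500): print("panel col",x,g[18:64,x].astype(int))
for y in (35,42,48): print("panel row",y,g[y,415:445].astype(int))
for y in (40,100,160): print("board row",y,g[y,280:355].astype(int)[[*range(0,16),*range(60,75)]])
o=np.array([.6692,.047])
def cf(p,z): return M@(at("wrist",p,z,st)[:2]-o)
print("TCP",M@(st["ee_pos"][:2]-o))
print("board end",cf((318,14),.1246),"panel outer",cf((460,27),.112),"inner",cf((460,55),.112),"front corner",cf((431,27),.112),cf((395,55),.112))
E
```

```text
board col [119 120 120 120 121 122 124 134 150 165 174 180 183 184 184 184 184 184
 184 184]
panel col 440 [216 216 216 216 216 216 214 208 200 193 191 191 191 191 191 191 191 191
 191 191 191 190 190 190 190 190 190 190 190 190 190 190 190 190 190 187
 173 139  98  74  69  70  70  70  71  71]
panel col 460 [214 214 214 214 214 214 213 208 201 194 192 191 191 191 191 191 191 191
 191 191 191 191 191 191 192 192 192 192 192 192 192 192 192 192 192 190
 178 144 101  76  70  70  70  70  71  71]
panel col 480 [213 213 213 213 213 213 212 208 201 194 191 191 191 191 191 191 191 191
 191 191 191 191 191 191 191 191 192 192 192 192 192 192 192 192 192 191
 180 151 111  83  74  73  74  74  74  74]
panel col 500 [212 212 212 212 212 212 212 211 207 201 198 197 197 197 197 197 197 197
 198 198 198 198 197 197 197 197 197 197 197 197 197 198 198 198 198 197
 188 163 124  90  75  73  73  73  73  73]
panel row 35 [198 198 198 198 197 192 177 149 116  91  80  78  79  79  82  95 130 168
 189 194 193 193 192 192 191 191 190 190 189 189]
panel row 42 [ 91  82  80  80  80  80  80  80  80  80  80  80  80  80  87 114 154 182
 192 194 194 193 192 192 191 190 190 189 190 190]
panel row 48 [ 80  80  80  80  80  80  81  80  80  80  80  80  78  79  93 129 167 188
 194 194 193 192 192 191 191 190 190 190 190 190]
board row 40 [121 124 127 129 131 132 130 130 141 155 166 174 179 180 181 182 176 175
 175 175 175 174 173 168 160 148 135 125 128 131 131]
board row 100 [131 129 127 125 125 125 126 125 126 139 154 165 174 179 181 182 175 175
 175 175 175 172 166 155 140 127 127 131 132 132 131]
board row 160 [134 133 131 129 127 126 125 123 121 122 133 150 163 173 178 181 176 176
 176 175 171 158 140 128 120 122 127 131 133 134 131]
TCP [-0.0905 -0.0011]
board end [-0.0905  0.1133] panel outer [-0.0427  0.1128] inner [-0.0417  0.1042] front corner [-0.0525  0.1128] [-0.0641  0.1042]
```

Request:
{"fn": "drive_tool", "kwargs": {"moves": [[[0,0,0.0125,0,0,0,0],[0,0,0,0,0,0,0],[0,0.01,0,0,0,0,0],[0,0.01,0,0,0,0,0],[0,0.003,0,0,0,0,0],[0,0,0,0,0,0,0],[0,0,0,0,0,0,0],[0,0,0,0,0,0,0]]]}}

```text
time: 22.4
ee_pos: [0.6035, 0.0333, 0.0721]
eef_rot: [0.631, 0.776, -0.0, 0.0]
ft_force: [-0.7, -0.1, -1.1]
width: 0.0198
grip_force: 45.0
```

```bash
python3 - <<'E'
from h import *
np.set_printoptions(precision=4,suppress=True)
c,s=np.cos(.206),np.sin(.206); M=np.array([[c,s],[-s,c]])
P=[]
for k in range(4):
    st=r.read_state(); p=np.array(st["ee_pos"]); P.append([*(M@(p[:2]-[.6692,.047])),p[2],*st["ft_force"], R.from_quat(st["eef_rot"]).as_rotvec()[0]*0+2*np.arctan2(st["eef_rot"][1],st["eef_rot"][0])-np.pi/2])
    im=save("wrist","w7.png") if k==0 else r.camera("scene")
print(np.array(P),np.mean(P,0)); cv2.imwrite("pics/s7.png",im[:,:,::-1])
E
```

```text
[[-0.0672  0.      0.0721 -0.6918 -0.1358 -1.0855  0.2061]
 [-0.0672 -0.      0.0721  0.0095 -0.3072 -1.6586  0.2061]
 [-0.0672 -0.0001  0.0721  0.7563  0.9832 -1.4488  0.206 ]
 [-0.0672 -0.0001  0.0721  0.5529  0.1042 -1.8367  0.2059]] [-0.0672 -0.0001  0.0721  0.1567  0.1611 -1.5074  0.206 ]
```

```bash
cat > meas.py <<'E'
from h import *
import sys
np.set_printoptions(precision=4,suppress=True)
def meas(name,st):
    g=cv2.GaussianBlur(cv2.cvtColor(cv2.imread(name),cv2.COLOR_BGR2GRAY).astype(float),(0,0),.8)
    p=np.array(st["ee_pos"]); Q=R.from_quat(st["eef_rot"]).as_matrix(); ztop=p[2]-.0295+.07
    tool=lambda px,z: (Q.T@(at("wrist",px,z,st)-p))[:2]
    be=[tool((x,2.5+np.diff(g[2:30,x]).argmax()),ztop)[0] for x in range(308,330,3)]
    print("board end tool x",np.mean(be))
    for x in range(440,500,12):
        d=np.diff(g[10:64,x]); o=10.5+d[:30].argmin(); print(x,"outer row",o,tool((x,o),.112)[0],"inner row",10.5+d.argmin(),tool((x,10.5+d.argmin()),.112)[0]-0+.009)
if __name__=="__main__":
    im=save("wrist","w8.png"); meas("pics/w8.png",r.read_state())
E
python3 meas.py
```

```text
board end tool x 0.11447117463984524
440 outer row 19.5 0.11311255590175337 inner row 51.5 0.11323896967132044
452 outer row 19.5 0.11313572930987706 inner row 51.5 0.113259244011067
464 outer row 19.5 0.1131613345380419 inner row 52.5 0.11299789065144515
476 outer row 19.5 0.11318939109403289 inner row 52.5 0.11302237441848045
488 outer row 19.5 0.11321992039163992 inner row 52.5 0.1130490370621443
```

Request:
{"fn": "drive_tool", "kwargs": {"moves": [[[-0.0013,0,0,0,0,0,0],[0,0.002,0,0,0,0,0],[0,0.002,0,0,0,0,0],[0,0.002,0,0,0,0,0],[0,0.002,0,0,0,0,0],[0,0.002,0,0,0,0,0],[0,0,0,0,0,0,0],[0,0,0,0,0,0,0]]]}}

```text
time: 23.45
ee_pos: [0.6134, 0.034, 0.0719]
eef_rot: [0.631, 0.776, -0.0, -0.0]
ft_force: [-3.5, -2.5, 0.0]
width: 0.0197
grip_force: 45.0
```

```bash
cat > f.py <<'E'
from h import *
np.set_printoptions(precision=4,suppress=True)
c,s=np.cos(.206),np.sin(.206); M=np.array([[c,s],[-s,c]]); P=[]
for k in range(5):
    st=r.read_state(); p=np.array(st["ee_pos"]); f=np.array(st["ft_force"]); P.append([*(M@(p[:2]-[.6692,.047])),p[2],*(M@f[:2]),f[2],*st["torque"],st["width"],st["grip_force"]]); r.camera("top")
print(st["time"],np.mean(P,0))
E
python3 f.py; python3 meas.py
```

```text
23.65 [-0.0573 -0.0014  0.0719 -3.9525 -1.0299 -0.9011 -0.3356  0.675  -0.056
  0.0197 44.994 ]
board end tool x 0.11523505890903779
440 outer row 14.5 0.11440028309053471 inner row 47.5 0.11432272386906932
452 outer row 14.5 0.11442328056080345 inner row 47.5 0.11434291300967593
464 outer row 14.5 0.11444874556385873 inner row 47.5 0.11436528451871711
476 outer row 14.5 0.11447669773336364 inner row 47.5 0.11438985566026443
488 outer row 14.5 0.11450715863724165 inner row 47.5 0.11441664539966621
```

Request:
{"fn": "drive_tool", "kwargs": {"moves": [[[0,0.002,0,0,0,0,0],[0,0.002,0,0,0,0,0],[0,0.002,0,0,0,0,0],[0,0.002,0,0,0,0,0],[0,0.002,0,0,0,0,0],[0,0,0,0,0,0,0],[0,0,0,0,0,0,0],[0,0,0,0,0,0,0]]]}}

```text
time: 24.55
ee_pos: [0.6222, 0.0357, 0.0719]
eef_rot: [0.631, 0.776, -0.001, -0.001]
ft_force: [-10.8, -2.8, 3.1]
width: 0.0196
grip_force: 45.0
```

```bash
python3 f.py; python3 meas.py | head -2; python3 - <<'E'
from h import *
a=save("scene","s9.png"); b=cv2.imread("pics/w8.png")[:,:,::-1][:320,240:560]; t=save("top","t9.png")
cv2.imwrite("pics/m9.png",np.hstack([cv2.resize(a[220:330,240:380],None,fx=3,fy=2.91)[:320],b])[:,:,::-1])
E
```

```text
24.75 [ -0.0483  -0.0014   0.0718 -10.8699  -0.8071   3.2235  -0.5681   2.0335
  -0.0711   0.0197  45.0009]
board end tool x 0.11672242174798318
440 outer row 14.5 0.11435805596812108 inner row 47.5 0.11429248200245327
```

View pics/m9.png

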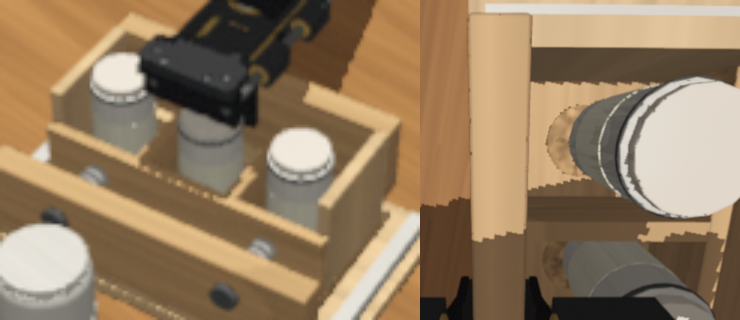

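```bash
python3 - <<'E'
from h import *
np.set_printoptions(precision=1,suppress=True)
st=r.read_state(); c,s=np.cos(.206),np.sin(.206)
def W(x,y,z): return [.6692+c*x-s*y,.047+s*x+c*y,z]
for d in (0,.014):
    print("shift",d,"pad front edge",proj("wrist",W(d-.02,.073,.023),st)-[240-420,0],"tin base front",proj("wrist",W(d-.023,.073,.023),st)-[240-420,0],
    "tin top: centre",proj("wrist",W(d,.073,.123),st)-[240-420,0],"cell0 cap top-cam",proj("top",W(d,-.073,.123)),"cell1",proj("top",W(d,0,.123)),"cell2",proj("top",W(d,.073,.123)))
for d in r.place_of("wrist","pad_a"): print(d)
for d in r.place_of("wrist","tin"): print(d)
r.camera("top")
for d in r.find_in("top","tin"): print(d)
E
```

```text
shift 0 pad front edge [548.2 139.3] tin base front [543.  139.3] tin top: centre [656.3 152.1] cell0 cap top-cam [346.8 185.9] cell1 [309.6 192.7] cell2 [272.3 199.4]
shift 0.014 pad front edge [572.6 139.3] tin base front [567.4 139.3] tin top: centre [701.8 152.2] cell0 cap top-cam [345.4 179. ] cell1 [308.3 185.7] cell2 [271.1 192.4]
{'at': [399.1, 141.3], 'conf': 0.69}
{'at': [394.1, 260.1], 'conf': 0.63}
{'at': [426.0, 140.0], 'conf': 0.97}
{'at': [415.1, 259.4], 'conf': 0.57}
{'bbox': [260.9, 185.5, 278.6, 211.0], 'conf': 0.83}
```

The view shows the board flush with the panels at top and end (board end row 14, panel row ~15). The tins moved back with the crate and are centred in their cells. The cork discs stayed fixed to the world, so they now show in front of the tins. I need slightly more push.

Request:
{"fn": "drive_tool", "kwargs": {"moves": [[[0,0.0015,0,0,0,0,0],[0,0,0,0,0,0,0],[0,0,0,0,0,0,0],[0,0,0,0,0,0,0],[0,0,0,0,0,0,0],[0,0,0,0,0,0,0]]]}}

```text
time: 25.75
ee_pos: [0.6235, 0.036, 0.0718]
eef_rot: [0.631, 0.776, -0.001, -0.001]
ft_force: [-11.7, -3.1, 4.8]
width: 0.0202
grip_force: 45.0
```

```bash
python3 f.py; python3 f.py
```

```text
25.95 [ -0.047   -0.0014   0.0718 -12.1644  -0.5592   4.5026  -0.6288   2.2036
  -0.0513   0.0199  45.0023]
26.2 [ -0.047   -0.0014   0.0718 -12.1741  -0.7441   4.3013  -0.6018   2.2038
  -0.0626   0.0198  45.0024]
```

Steady at 12.2 N, with the board flush. Handing in.

```bash
python3 -c "
from bench import r
print(r.close_job())"
```

```text
the job is handed in; nothing more can be done
None
```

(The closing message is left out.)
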